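Lock the levelling foot's jam nut

ROBOT

A 6-joint arm with a two-finger parallel gripper is mounted at the origin on the work surface. World frame = base frame: x ahead of the robot, y to its left, z up, the work surface at z = 0. Lengths are in m, angles in degrees, forces in N, time in s.
With the tool pointing down it reaches from about 0.35 to 0.875 m from the base axis. Payload 4.2 kg.
Tool frame: the origin (TCP) lies on the centre line of the jaws, within the pads' length; the fingertips stand tip_reach ahead of it and the grasp point (between the pads) is the TCP (tip_reach is the distance from the TCP to the fingertips, in m); z points along the fingers, y is the line along which they close (so a half turn about z gives the same grasp; the last joint's range is limited). The gripper opens to 87 mm and grips with 3 to 60 N. Pads are 19 mm wide; open, the fingers measure 117 mm over their backs; the gripper's body (75 mm by 190 mm) begins 51 mm behind the grasp point.
Start: joints at [-62.074, 22.042, 0.453, 0, -68.411, -14.817], TCP at [0.142, -0.609, 0.242] pointing down, gripper open.
Joint ranges: [-179.83, 179.83], [-69.29, 118.12], [-61.27, 80.66], [-181.25, 117.63], [-171.15, -9.14], [-177.46, 177.46]. Speed limits (degrees/s): [159.86, 159.86, 180, 180, 180, 180].

INTERFACE

Orientations are given as a 3x3 rotation matrix whose columns are the frame's x, y, z axes.
In Python, from station import sense, capture, finish_job, tip_reach gives the robot as it stands.
- The arm moves only by the tool arm_command, never from a script. Its argument "deltas" is a list of rows, each a list of 7 numbers: the turn, a rotation vector about the tool's x, y, z in rad, then the shift along the tool's x, y, z in cm, then the closure, from -1 (fully open) to 1 (shut), so that 0 is half open. In form: [[rx, ry, rz, dx, dy, dz, hand], ...]. A call has 1 to 8 rows; each row is the pose to reach, as a shift and turn from the pose commanded when the call began, along the tool's axes at that moment; what a row does not reach only later rows make up. A row lasts 1/12 s, in which the tool goes at most 41.7 mm and 7.16 degrees, less where a joint would pass 70% of its speed; a pose out of reach is approached as far as the arm can. A call with a gripper value outside its range is refused whole. The fingers move at their own pace and stop on an object; the grip force is fixed at half the most. Time passes only in rows, so rows that repeat a pose let the fingers close. It gives the time, the measured TCP pose, the force, the opening and the grip force at its end, in the units of the state.
- sense(): the state, without advancing time (a new reading comes with each control period).
- capture(name): name is "scene" or "top" or "wrist"; returns a dict with "pixels" (480x640x3 uint8, blue, green, red), "fovy" (degrees; the focal length in pixels is half the picture's height over the tangent of half this angle, whatever the lens; pixels are square), "cx", "cy" (the principal point, pixels), "rvec" (rotation vector, rad) and "tvec" (3), from world to camera coordinates, as OpenCV has them. Camera axes: x right, y down, z forward; pixel columns grow to the right and rows downward; lengths in m; the calibration is good to about 2 mm. A picture is of the moment at which its call begins. There is no depth.
- finish_job(): hands the job in; it is judged then, once.
The state is a dict: "time_s": time; "joints": joint angles; "joint_velocities": joint speeds; "effort": joint torques, N m; "tcp_pos": TCP position; "ee_rot": TCP orientation; "wrist_force": force on the tool from outside, world axes, zero at the start; "moment": the same for the moment, N m; "gripper_width": opening from 0.0 (shut) to 1.0 (fully open); "gripper_force": force on a finger pad.
Only numpy, scipy, OpenCV 4.12 (cv2) and the standard library are available. Lean on these libraries where they do the work, as an engineer would, in place of code of your own. Each camera call takes 0.05 s, during which the arm holds its last target. There are 200 camera calls.

TASK

The height of the levelling foot has been set and a spanner already holds its long adjusting screw. Lock the setting: turn the hex jam nut on that screw clockwise, seen from above, until it comes up tight, then let go. Do not turn the screw with its spanner, and do not turn the nut on the short fixing bolt of the other bracket.

Things in the scene. Friction and masses are not known exactly. Their poses are not given: they have to be found in the camera images.
- jam_nut (a joint): Turn of the steel hex jam nut on the long screw, rad, growing clockwise seen from above. Starts slack at 0 to 0.4; comes up solid (tight) at a hard stop at 1.2, so it takes 0.8 to 1.2 rad (46 to 69 degrees), within one grasp. Turns in place without sinking at 0.15 N m and stays where left. Below it: a 33 mm round boss, 12 mm high, on a grey bracket top (90 x 110 mm), 50 mm up.
- jam_nut_mid (a point): Centre of that nut, on the vertical screw axis, 72 mm above the table; turns with the nut. z up, x square to one pair of flats (others 60 and 120 degrees round). Nut 36 mm across flats, 41.6 over corners, 20 high (62 to 82 mm up). The 24 mm screw stands out of its top to 105 mm up, square-ended: this tells it from the other nut. Fingertips may reach 10 mm below the nut beside the boss.
- set_screw (a joint): Turn of the adjusting screw with its flat steel spanner, rad, growing anticlockwise seen from above; 0 at the start, the spanner leaning on a steel peg that stops it clockwise. The spanner sticks out level from under the bracket, to 141 mm from the screw axis, 27 to 33 mm above the table. Friction 0.4 N m. Leave it as it is (within 0.1 rad).
- fixing_nut (a joint): Turn of the look-alike nut, rad, clockwise positive, 0 at the start, turns at 0.15 N m. Same nut at the same height on a like grey bracket elsewhere on the table, but on a short round-ended bolt that stands only 5 mm out of it, with no spanner. Leave it (within 0.1 rad).
Not all that is in view belongs to the job. Leave any pink look-alike of the part that bears fixing_nut alone.

How it is judged (in metres and radians):
At the end, for the whole second after the job is handed in: The jam nut stands still within 0.2 rad (about 11 degrees) of its tight stop (joint above 1.0 rad); the adjusting screw and the other bracket's nut are within 0.1 rad of where they were (value of joint jam_nut above 1 rad and velocity of joint jam_nut between -0.05 and 0.05 rad/s and value of joint each of set_screw, fixing_nut below 0.1 rad and value of joint fixing_nut above -0.1 rad); the robot touches nothing.
It fails at once if the adjusting screw is turned by more than 0.1 rad (value of joint set_screw above 0.1 rad).
It fails at once if the fixing nut is turned by more than 0.1 rad (value of joint fixing_nut above 0.1 rad or value of joint fixing_nut below -0.1 rad).
It also fails if it takes over 32 s, if anything falls off the work surface, if the arm or the gripper's body presses on something with over 40 N, if the wrist force passes 120 N, or if a joint passes its speed limit or range.

## Working session

There is one attempt and no reset: what is moved stays moved. The work goes in short steps, Python scripts to look and compute and a tool call to move; the robot and the scene stay as the last step left them, time stands still between calls to the robot, and variables do not carry over. Pictures are saved under pics/ and viewed, at most 10 in all, crops included, and the job is handed in when it is done.

Besides the shell and the picture viewer there is one more tool, called after "Request:" as name(argument=value, ...), one argument or row to a line, values as JSON. arm_command: Moves the arm, as the interface text tells. Its arguments: {"type":"object","properties":{"deltas":{"type":"array"}},"required":["deltas"]}

```bash
mkdir -p pics
cat > h.py <<'E'
import numpy as np, cv2
from station import sense, capture, finish_job, tip_reach
def cam(c):
    R=cv2.Rodrigues(np.array(c["rvec"],float))[0]; t=np.array(c["tvec"],float).ravel(); f=240/np.tan(np.radians(c["fovy"]/2)); return R,t,f
def ray(c,u,v,z):
    R,t,f=cam(c); d=R.T@np.array([(u-c["cx"])/f,(v-c["cy"])/f,1]); o=-R.T@t; return o+d*(z-o[2])/d[2]
def proj(c,p):
    R,t,f=cam(c); q=R@np.array(p,float)+t; return np.array([c["cx"]+f*q[0]/q[2],c["cy"]+f*q[1]/q[2]])
E
python3 - <<'E'
from h import *
a=capture("scene");b=capture("top")
import pickle;pickle.dump((a,b),open("c.pkl","wb"))
cv2.imwrite("pics/scene.png",a["pixels"]);cv2.imwrite("pics/top.png",b["pixels"])
for c in(a,b):
    R,t,f=cam(c);print(-R.T@t,f,R[2])
s=sense();print(s["time_s"],s["tcp_pos"],s["ee_rot"],s["gripper_width"],tip_reach)
E
```

```text
[ 0.8881141  -0.55234188  0.95184665] 484.4340748022261 [-0.38467957  0.5156189  -0.76561007]
[0.24716294 0.04290568 1.51321071] 592.6283919444664 [ 0.1168872   0.00990879 -0.99309576]
0.1 [ 0.14166786 -0.60821395  0.24059299] [[-9.73969432e-01 -2.26678745e-01 -5.39923644e-04]
 [-2.26679366e-01  9.73967615e-01  1.88431331e-03]
 [ 9.87343672e-05  1.95765312e-03 -9.99998079e-01]] 0.9989785672728988 0.019
```

View pics/scene.png

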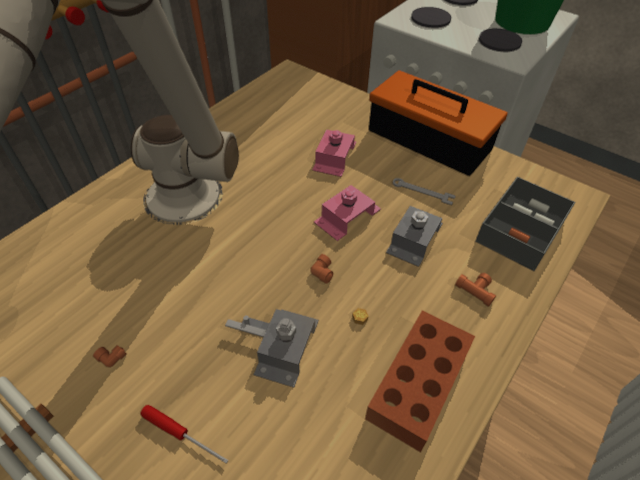

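View pics/top.png

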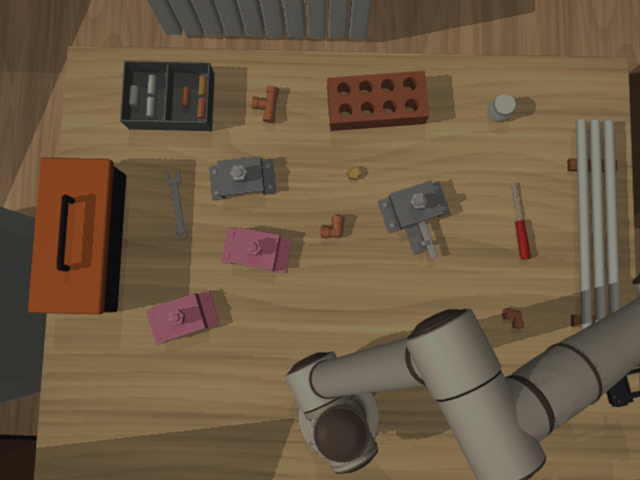

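The scene view shows two grey brackets. One is at scene (286,327) / top (419,201), with a spanner sticking out. The other is at scene (419,220) / top (238,173), with no spanner. The first fits the description, so I'll confirm it in an enlarged crop.

Run:
```python
from h import *
import pickle;a,b=pickle.load(open("c.pkl","rb"))
def crop(c,u,v,r,s): return cv2.resize(c["pixels"][v-r:v+r,u-r:u+r],(s,s),interpolation=cv2.INTER_CUBIC)
w=np.hstack([crop(a,286,328,25,400),crop(b,419,201,25,400)])
cv2.imwrite("pics/crop.png",w)
print(ray(a,286,323,.105),ray(b,419,201,.105),ray(b,238,173,.087))
```

```text
[ 0.53818211 -0.18536061  0.105     ] [ 0.52537042 -0.18163527  0.105     ] [0.58785188 0.26070028 0.087     ]
```

View pics/crop.png

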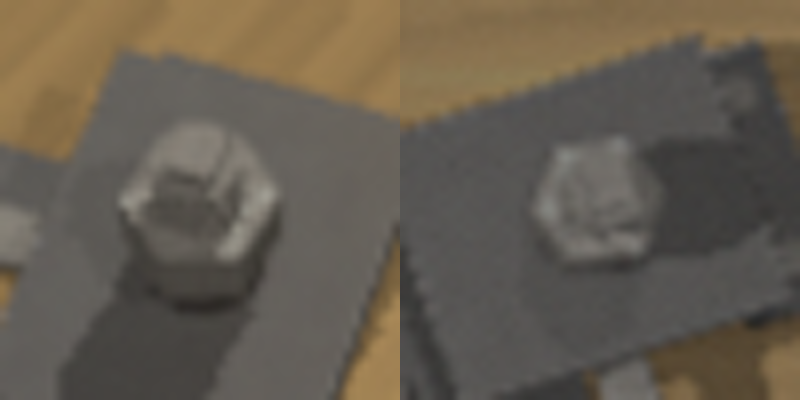

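The crop shows the long, square-ended 24 mm screw standing out of the nut at scene (287,321) / top (419,201). It has the spanner too, so this is the jam nut. I'll move above it for a wrist view.

Request:
arm_command(
  deltas=[
    [0,0,0,-4,2.7,0,-1],
    [0,0,0,-8,5.5,0,-1],
    [0,0,0,-12,8.2,0,-1],
    [0,0,0,-15.5,10.6,0,-1],
    [0,0,0,-19,13,0,-1],
    [0,0,0,-22,15.2,0,-1],
    [0,0,0,-24,16.5,0,-1],
    [0,0,0,-24,16.5,0,-1],
  ],
)

```text
time_s: 0.77
tcp_pos: [0.3417, -0.3894, 0.2415]
ee_rot: [[-0.972, -0.234, 0.001], [-0.234, 0.972, 0.001], [-0.001, 0.001, -1.0]]
wrist_force: [-0.5, -0.5, -1.0]
gripper_width: 0.999
gripper_force: 0.0
```

Request:
arm_command(
  deltas=[
    [0,0,0,-3,2.1,0,-1],
    [0,0,0,-6,4.1,0,-1],
    [0,0,0,-9.5,6.5,0,-1],
    [0,0,0,-13,8.9,0,-1],
    [0,0,0,-16.5,11.4,0,-1],
    [0,0,0,-20,13.8,0,-1],
    [0,0,0,-23.4,16.1,0,-1],
    [0,0,0,-23.4,16.1,0,-1],
  ],
)

```text
time_s: 1.43
tcp_pos: [0.5333, -0.1798, 0.2408]
ee_rot: [[-0.973, -0.232, 0.001], [-0.232, 0.973, 0.0], [-0.001, 0.0, -1.0]]
wrist_force: [-0.3, -1.6, -0.1]
gripper_width: 1.003
gripper_force: 0.0
```

Run:
```python
from h import *
import pickle
w=capture("wrist");s=sense();pickle.dump((w,s),open("w.pkl","wb"))
cv2.imwrite("pics/wrist.png",w["pixels"])
R,t,f=cam(w);print(-R.T@t,f,R[2]);print(s["time_s"],s["tcp_pos"],s["ee_rot"],s["joints"])
print(proj(w,[.53,-.183,.082]))
```

```text
[ 0.45174914 -0.19926419  0.38374261] 360.91630292684357 [ 0.29804666  0.07120138 -0.95189209]
1.4833 [ 0.53160758 -0.18103891  0.24062796] [[-9.72902294e-01 -2.31215457e-01 -7.34388552e-04]
 [-2.31215722e-01  9.72902462e-01  2.98496671e-04]
 [ 6.45471386e-04  4.60210275e-04 -9.99999686e-01]] [-2.28255179e+00  1.59402578e+01 -8.66851404e+00 -1.69472101e-02
 -6.54339542e+01 -7.43417455e+01]
[318.5835741  226.68806331]
```

View pics/wrist.png

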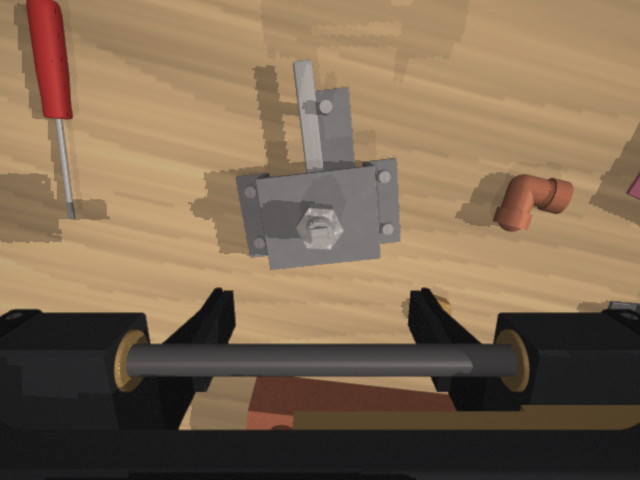

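The wrist view shows the spanner bracket with the nut at (320,228), directly under the gripper. I'll enlarge it to read the corners.

Run:
```python
from h import *
import pickle
w,s=pickle.load(open("w.pkl","rb"))
p=w["pixels"][198:258,280:360]
p=cv2.resize(p,(800,600),interpolation=cv2.INTER_CUBIC)
p=cv2.convertScaleAbs(p,alpha=1.3)
cv2.imwrite("pics/nut.png",p)
```

```text
(no output)
```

View pics/nut.png

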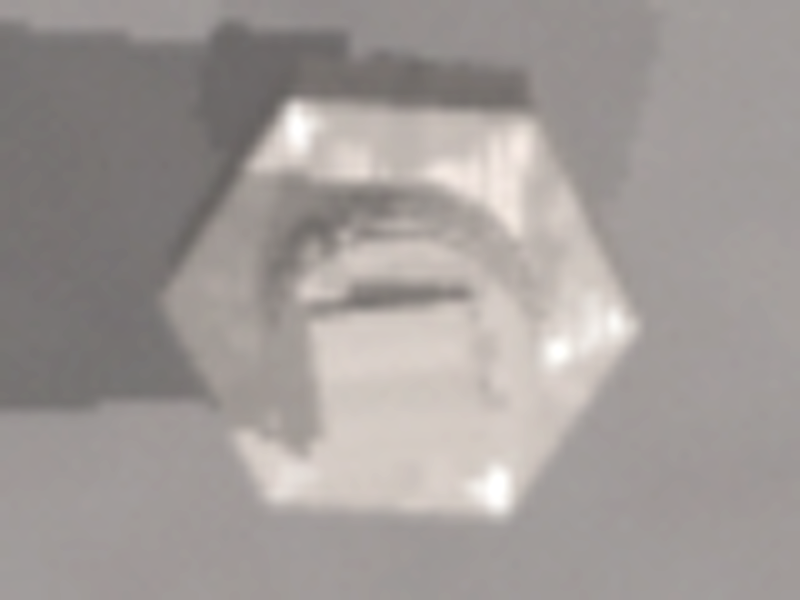

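The crop shows the top hexagon's corners at crop (290,98), (538,108), (638,325), (510,518), (268,502) and (160,300). The dark band above them is the nut's side.

Run:
```python
from h import *
import pickle
w,s=pickle.load(open("w.pkl","rb")); a,b=pickle.load(open("c.pkl","rb"))
C=np.array([(290,98),(538,108),(638,325),(510,518),(268,502),(160,300)],float)
P=np.array([ray(w,280+(x+.5)/10-.5,198+(y+.5)/10-.5,.081) for x,y in C])[:,:2]
c=P.mean(0);d=P-c;r=np.hypot(*d.T);ang=np.degrees(np.arctan2(d[:,1],d[:,0]))
ph=np.degrees(np.angle(np.mean(np.exp(6j*np.radians(ang)))))/6
print(c,r,ang%60,"corner phase",ph)
E_=s["ee_rot"];E_=np.array(E_);y=np.degrees(np.arctan2(E_[1,1],E_[0,1]));print("tool y",y)
fl=ph+30
d=(fl-y+30)%60-30
print("ccw turn needed",d, "shift tool cm",100*E_.T@np.array([*(c-s["tcp_pos"][:2]),.078-s["tcp_pos"][2]]))
print(ray(a,287,321,.105),ray(b,418.8,201.6,.082))
```

```text
[ 0.5317574  -0.18167182] [0.02099675 0.02141277 0.02066436 0.02125539 0.02103351 0.02089029] [40.03204239 40.18812442 39.92294615 40.40347112 39.51754472 40.74151213] corner phase -19.865726054422872
tool y 103.36864276808048
ccw turn needed 26.765631177496658 shift tool cm [-1.04389270e-02 -7.25244962e-02  1.62627608e+01]
[ 0.5367987  -0.18057555  0.105     ] [ 0.5284087  -0.18482302  0.082     ]
```

Request:
arm_command(
  deltas=[
    [0,0,-0.1,0,-0.1,1,-1],
    [0,0,-0.2,0,-0.1,3,-1],
    [0,0,-0.3,0,-0.1,5,-1],
    [0,0,-0.4,0,-0.1,7,-1],
    [0,0,-0.467,0,-0.1,9,-1],
    [0,0,-0.467,0,-0.1,10.5,-1],
    [0,0,-0.467,0,-0.1,11.3,-1],
    [0,0,-0.467,0,-0.1,11.3,-1],
  ],
)

```text
time_s: 2.15
tcp_pos: [0.5278, -0.1853, 0.1265]
ee_rot: [[-0.769, -0.64, -0.005], [-0.64, 0.769, 0.001], [0.003, 0.004, -1.0]]
wrist_force: [0.2, -0.4, -0.1]
gripper_width: 1.002
gripper_force: 0.0
```

Run:
```python
from h import *
w=capture("wrist");s=sense();cv2.imwrite("pics/w2.png",w["pixels"])
E=np.array(s["ee_rot"]);print(s["tcp_pos"],np.degrees(np.arctan2(E[1,1],E[0,1])),s["joints"])
print(100*E.T@np.array([.5318-s["tcp_pos"][0],-.1817-s["tcp_pos"][1],.075-s["tcp_pos"][2]]))
```

```text
[ 0.52887435 -0.18534221  0.1279871 ] 129.80614773403167 [-2.74061861e+00  2.20936184e+01 -1.74586640e+01  1.09205478e-02
 -5.05643135e+01 -4.74601210e+01]
[-0.46639492  0.08578543  5.29808416]
```

View pics/w2.png

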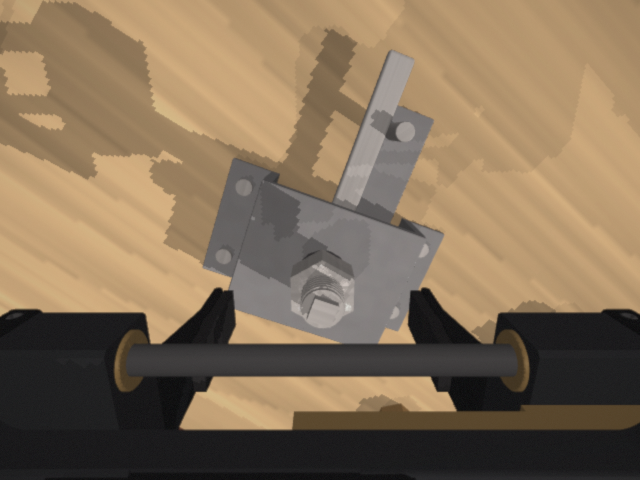

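The wrist view shows the nut at (323,285) with its flats parallel to the jaw pads, centred between them. I'll correct the 4.5 mm x error and go down.

Request:
arm_command(
  deltas=[
    [0,0,0,-0.45,0.05,1,-1],
    [0,0,0,-0.45,0.05,2.2,-1],
    [0,0,0,-0.45,0.05,3.4,-1],
    [0,0,0,-0.45,0.05,4.5,-1],
    [0,0,0,-0.45,0.05,5.2,-1],
    [0,0,0,-0.45,0.05,5.2,-1],
  ],
)

```text
time_s: 2.7
tcp_pos: [0.5324, -0.1812, 0.0755]
ee_rot: [[-0.768, -0.641, -0.002], [-0.641, 0.768, 0.0], [0.001, 0.001, -1.0]]
wrist_force: [-1.1, 0.3, -0.6]
gripper_width: 0.995
gripper_force: 0.0
```

Run:
```python
from h import *
w=capture("wrist");s=sense();
E=np.array(s["ee_rot"]);print(s["tcp_pos"],np.degrees(np.arctan2(E[1,1],E[0,1])),s["wrist_force"],s["time_s"])
print(100*E.T@np.array([.5318-s["tcp_pos"][0],-.1817-s["tcp_pos"][1],.075-s["tcp_pos"][2]]))
```

```text
[ 0.53289573 -0.18135626  0.07639595] 129.86932299475393 [1.12178449 0.2273818  0.28025884] 2.75
[0.10608568 0.04382896 0.13964021]
```

Within 1 mm. Close gently; 36 mm of 87 mm corresponds to a width of about 0.41.

Request:
arm_command(
  deltas=[
    [0,0,0,0.05,0.03,0,0],
    [0,0,0,0.05,0.03,0,0],
    [0,0,0,0.05,0.03,0,0.3],
    [0,0,0,0.05,0.03,0,1],
    [0,0,0,0.05,0.03,0,1],
    [0,0,0,0.05,0.03,0,1],
    [0,0,0,0.05,0.03,0,1],
    [0,0,0,0.05,0.03,0,1],
  ],
)

```text
time_s: 3.42
tcp_pos: [0.5323, -0.1815, 0.0766]
ee_rot: [[-0.768, -0.641, 0.0], [-0.641, 0.768, -0.0], [-0.0, -0.0, -1.0]]
wrist_force: [-0.6, 0.1, -0.4]
gripper_width: 0.484
gripper_force: 0.0
```

Request:
arm_command(
  deltas=[
    [0,0,0,0,0,0,1],
    [0,0,0,0,0,0,1],
    [0,0,0,0,0,0,1],
    [0,0,0,0,0,0,1],
  ],
)

```text
time_s: 3.75
tcp_pos: [0.532, -0.1812, 0.0765]
ee_rot: [[-0.768, -0.641, -0.001], [-0.641, 0.768, 0.0], [0.0, 0.001, -1.0]]
wrist_force: [-2.5, 3.0, 1.5]
gripper_width: 0.413
gripper_force: 30.0
```

The jaws are on the flats at 35.9 mm. I'll turn clockwise (+rz) in stages and watch the moment.

Request:
arm_command(
  deltas=[
    [0,0,0.05,0,0,0,1],
    [0,0,0.1,0,0,0,1],
    [0,0,0.15,0,0,0,1],
    [0,0,0.2,0,0,0,1],
    [0,0,0.25,0,0,0,1],
    [0,0,0.3,0,0,0,1],
    [0,0,0.35,0,0,0,1],
    [0,0,0.4,0,0,0,1],
  ],
)

```text
time_s: 4.42
tcp_pos: [0.5323, -0.1816, 0.0765]
ee_rot: [[-0.957, -0.29, -0.0], [-0.29, 0.957, -0.0], [0.0, -0.0, -1.0]]
wrist_force: [0.4, 0.6, 0.1]
gripper_width: 0.411
gripper_force: 30.0
```

Run:
```python
from h import *
s=sense();E=np.array(s["ee_rot"]);print(s["tcp_pos"],np.degrees(np.arctan2(E[1,1],E[0,1])),s["wrist_force"],s["moment"],s["effort"],s["gripper_width"])
```

```text
[ 0.5322558  -0.18164349  0.07653768] 106.85892021358202 [0.37033135 0.56276446 0.06227468] [0.14206937 0.22519604 0.17199967] [ -0.21735584 -37.29375601  14.08091962   3.09529871   0.12550866
   0.23360739] 0.4110971806409644
```

The moment is 0.17 N m, so the nut is turning. Continuing.

Request:
arm_command(
  deltas=[
    [0,0,0.05,0,0,0,1],
    [0,0,0.1,0,0,0,1],
    [0,0,0.15,0,0,0,1],
    [0,0,0.2,0,0,0,1],
    [0,0,0.25,0,0,0,1],
    [0,0,0.3,0,0,0,1],
    [0,0,0.35,0,0,0,1],
    [0,0,0.35,0,0,0,1],
  ],
)

```text
time_s: 5.08
tcp_pos: [0.5323, -0.182, 0.0766]
ee_rot: [[-0.998, 0.055, 0.0], [0.055, 0.998, -0.001], [-0.0, -0.001, -1.0]]
wrist_force: [-0.5, -2.3, 0.1]
gripper_width: 0.409
gripper_force: 30.0
```

```bash
cat > st.py <<'E'
from h import *
s=sense();E=np.array(s["ee_rot"]);print(s["tcp_pos"],129.87-np.degrees(np.arctan2(E[1,1],E[0,1])),s["wrist_force"],s["moment"],s["effort"][5],s["gripper_width"])
E
python3 st.py
```

```text
[ 0.53232325 -0.1820474   0.07655252] 43.02463097899145 [-0.46596269 -2.34188609  0.09889477] [-0.70069183  0.10576359 -0.10955563] -0.10315657826140523 0.40927783207911256
```

Request:
arm_command(
  deltas=[
    [0,0,0.03,0,0,0,1],
    [0,0,0.06,0,0,0,1],
    [0,0,0.09,0,0,0,1],
    [0,0,0.12,0,0,0,1],
    [0,0,0.15,0,0,0,1],
  ],
)

```text
time_s: 5.5
tcp_pos: [0.5323, -0.1822, 0.0766]
ee_rot: [[-0.979, 0.202, -0.0], [0.202, 0.979, -0.001], [-0.0, -0.001, -1.0]]
wrist_force: [0.2, -3.9, -1.7]
gripper_width: 0.411
gripper_force: 30.0
```

```bash
python3 st.py
```

```text
[ 0.5323108  -0.18220628  0.07655986] 51.529868823858905 [ 0.15432531 -3.88651543 -1.65942214] [-0.87799854  0.11053171  0.16239829] 0.07564428728073835 0.4110992977544708
```

Request:
arm_command(
  deltas=[
    [0,0,0.025,0,0,0,1],
    [0,0,0.05,0,0,0,1],
    [0,0,0.075,0,0,0,1],
    [0,0,0.1,0,0,0,1],
  ],
)

```text
time_s: 5.83
tcp_pos: [0.5322, -0.1823, 0.0765]
ee_rot: [[-0.954, 0.3, -0.0], [0.3, 0.954, -0.001], [-0.0, -0.001, -1.0]]
wrist_force: [-0.9, -5.4, -0.8]
gripper_width: 0.413
gripper_force: 30.0
```

```bash
python3 st.py
```

```text
[ 0.53224383 -0.18230092  0.07653921] 57.34944969246976 [-0.93705475 -5.36848906 -0.7778389 ] [-1.66978517  0.0460204   0.16193757] 0.03446214250288904 0.4132513665408453
```

Request:
arm_command(
  deltas=[
    [0,0,0.025,0,0,0,1],
    [0,0,0.05,0,0,0,1],
    [0,0,0.075,0,0,0,1],
    [0,0,0.1,0,0,0,1],
  ],
)

```text
time_s: 6.17
tcp_pos: [0.5331, -0.1826, 0.0766]
ee_rot: [[-0.921, 0.39, 0.001], [0.39, 0.921, -0.002], [-0.002, -0.002, -1.0]]
wrist_force: [1.4, -8.0, -2.8]
gripper_width: 0.414
gripper_force: 31.3
```

```bash
python3 st.py
```

```text
[ 0.53308055 -0.1826475   0.07663709] 62.797958297962 [ 1.36422731 -8.01433233 -2.7956316 ] [-2.35462298 -0.6395345   1.11951816] -1.0056701302528381 0.41430448888050964
```

The moment jumped to 1.1 N m after 1.10 rad, so the nut is on its stop. I'll release and lift.

Request:
arm_command(
  deltas=[
    [0,0,0,0,0,0,1],
    [0,0,0,0,0,0,-0.5],
    [0,0,0,0,0,0,-1],
    [0,0,0,0,0,0,-1],
    [0,0,0,0,0,0,-1],
    [0,0,0,0,0,0,-1],
    [0,0,0,0,0,0,-1],
    [0,0,0,0,0,0,-1],
  ],
)

```text
time_s: 6.83
tcp_pos: [0.5323, -0.1813, 0.0766]
ee_rot: [[-0.919, 0.393, 0.0], [0.393, 0.919, 0.0], [-0.0, 0.0, -1.0]]
wrist_force: [0.3, 0.4, 0.2]
gripper_width: 0.861
gripper_force: 0.0
```

Request:
arm_command(
  deltas=[
    [0,0,0,0,0,-1,-1],
    [0,0,0,0,0,-3,-1],
    [0,0,0,0,0,-6,-1],
    [0,0,0,0,0,-9,-1],
    [0,0,0,0,0,-12,-1],
    [0,0,0,0,0,-14,-1],
    [0,0,0,0,0,-15,-1],
    [0,0,0,0,0,-15,-1],
  ],
)

```text
time_s: 7.5
tcp_pos: [0.5334, -0.1817, 0.2297]
ee_rot: [[-0.919, 0.393, 0.006], [0.393, 0.92, -0.001], [-0.006, 0.002, -1.0]]
wrist_force: [-0.5, 0.3, -0.4]
gripper_width: 1.0
gripper_force: 0.0
```

```bash
python3 st.py
python3 - <<'E'
from h import *
w=capture("wrist");u,v=proj(w,[.5318,-.1817,.082]).astype(int);print(u,v)
p=w["pixels"];cv2.imwrite("pics/end.png",np.vstack([cv2.resize(p[v-120:v+60,u-160:u+160],(500,280)),cv2.resize(p[v-25:v+25,u-40:u+40],(500,312),interpolation=cv2.INTER_CUBIC)]))
E
```

```text
[ 0.53342604 -0.18167079  0.22974971] 63.01620147970105 [-0.47778734  0.33151055 -0.3523837 ] [-0.09774506  0.01078586  0.00925661] -0.0010764028047560714 0.9996824802852589
319 232
```

View pics/end.png

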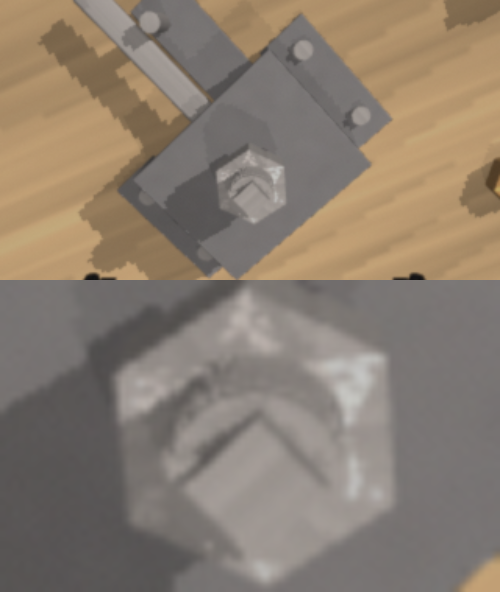

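The final crop shows the nut's flats still square to the jaws after a 63 degree turn. The spanner is still on its peg and the gripper is clear.

```bash
python3 -c "
from station import finish_job
print(finish_job())"
```

```text
the job is handed in; nothing more can be done
None
```

I turned the jam nut about 63° (1.10 rad) clockwise until the torque jumped from 0.16 to 1.1 N m at its stop, then released it, lifted clear and handed in the job at about 7.6 s; the spanner still looked to be against its peg, the other nut was never approached, and the hand-in returned no verdict.

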